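Seat the keyed hair cup in the brush maker's tapping stand

TASK

In the brush workshop, one of the three brass hair cups has a D-shaped wooden foot: round with one flat side, marked with a red line. Pick up that cup, turn it until its flat faces the same way as the flat of the D-shaped well in the round tapping stand, and lower it (do not drop it) until it sits upright and fully home on the bottom of the well, then let go. Leave the round-footed cup, the square-footed cup and the white bowl where they are.

Things in the scene. Friction and masses are not known exactly. Their poses are not given: they have to be found in the camera images.
- d_cup: Cup to seat, loose, 0.15-0.31 kg. Brass sleeve to grip, 32 mm diameter, 24 to 74 mm above its underside, on a pale wooden D foot 24 mm high: disc of radius 40 mm with one flat 22 mm from the axis; lowest 9 mm taper, to 5 mm smaller all round at the underside. Red line on the foot, along the flat. Origin: on the sleeve's axis at the underside; x points squarely to the flat, z up.
- stand: Fixed round brown wooden block, 122 mm diameter, 32 mm high. D-shaped well open at the top: round hole of 45 mm radius cut off by a steel plate whose flat face is 26 mm from the axis; 22 mm deep, bottom 10 mm above the bench. Plate top 33 mm up, red line on it along the flat. Origin: centre of the underside, on the well's axis; x points squarely to the steel flat, z up.
- well (a point): Point on the axis of the well at its bottom, 10 mm above the bench; axes as the stand's. The seated cup's origin lies here, within the play of the fit (about 4 to 5 mm each way), its x axis along this x axis.
- round_cup: Bystander: cup with the same brass sleeve (32 mm diameter, 24 to 74 mm up) on a full round wooden foot, 80 mm diameter, 24 mm high; it has no flat. Loose. Origin: centre of the underside.
- square_cup: Bystander: cup with the same brass sleeve on a square wooden foot, 66 mm by 66 mm, 24 mm high. Loose. Origin: centre of the underside.
- bowl: Bystander: white ceramic bowl, 130 mm diameter at the rim, 48 mm high, loose. Origin: centre of the underside.
There are look-alikes about, which are no part of the job. What is shaped like the d_cup but turquoise is not meant.

How it is judged:
At the end, for the whole second after the job is handed in: The D-footed cup stands in the well: its origin within 12 mm of the well's axis and less than 5 mm above the well's bottom, its flat within 0.4 rad of the well's flat, upright within 0.12 rad, and at rest (horizontal distance between d_cup and well below 0.012 m and z of d_cup in the frame of well below 0.005 m and angle between the x axis of d_cup and the x axis of well, either way round below 0.4 rad and angle between d_cup's own z axis and vertical below 0.12 rad and linear speed of d_cup below 0.02 m/s); the robot touches nothing.
It fails at once if the D-footed cup falls or is thrown into the stand (faster than 0.8 m/s within 80 mm of the well's axis) (horizontal distance between d_cup and well below 0.08 m and linear speed of d_cup above 0.8 m/s).
It fails at once if the round-footed cup, the square-footed cup or the bowl is moved by more than 30 mm (distance of any of round_cup, square_cup, bowl from where it was at the start of the episode above 0.03 m).
It also fails if it takes over 37 s, if anything falls off the work surface, if the arm or the gripper's body presses on something with over 40 N, if the wrist force passes 120 N, or if a joint passes its speed limit or range.

ROBOT

A 7-joint arm with a two-finger parallel gripper is mounted at the origin on the work surface. World frame = base frame: x ahead of the robot, y to its left, z up, the work surface at z = 0. Lengths are in m, angles in rad, forces in N, time in s.
With the tool pointing down it reaches from about 0.4 to 0.9 m from the base axis. Payload 5.5 kg.
Tool frame: the origin (TCP) lies between the finger pads; the fingertips stand 11 mm ahead of it and the grasp point (between the pads) lies 8 mm behind it; z points along the fingers, y is the direction in which the jaws open and shut (so a half turn about z gives the same grasp; the last joint's range is limited). The gripper opens to 92 mm and grips with 3 to 60 N. Pads are 19 mm wide; open, the fingers measure 130 mm over their backs; the gripper's body (75 mm by 190 mm) begins 47 mm behind the grasp point.
Start: joints at [-0.914, 0.501, -0.427, 1.55, 0.221, 1.138, -0.21], TCP at [0.249, 0.6, 0.238] pointing down, gripper open.
Joint ranges: [-2.88, 2.88], [-0.31, 2.03], [-1.54, 1.56], [0.2, 2.42], [-1.41, 4.55], [0.19, 2.02], [-2.57, 2.57]. Speed limits (rad/s): [2.57, 2.57, 3.14, 3.14, 3.14, 3.14, 3.14].

INTERFACE

Orientations are given as a rotation vector (axis times angle).
In Python, from workcell import bot, get_image, calibration, order gives the robot as it stands. The module is installed in compiled form; this text tells all that it offers.
- The arm moves only by the tool step_arm, never from a script. Its argument "moves" is a list of rows, each an object of numbers: "x", "y", "z": the shift along the tool's x, y, z in m; "yaw": the turn about the tool's z in rad; "claw": the opening, from 0 (shut) to 1 (fully open). In form: [{"x": .., "y": .., "z": .., "yaw": .., "claw": ..}, ...]. A call has 1 to 20 rows; each row shifts and turns the commanded pose from where the row before left it, along the tool's axes as they then stand; what a row does not reach is not made up. A row lasts 1/12 s, in which the tool goes at most 41.7 mm and 7.16 degrees, less where a joint would pass 70% of its speed; a pose out of reach is approached as far as the arm can. A call is refused whole if a number of a shift passes 0.0417 or a number of a turn 0.125, either way. A call with a gripper value outside its range is refused whole. The fingers move at their own pace and stop on an object; the grip force is fixed at half the most. Time passes only in rows, so rows that do not move let the fingers close. It gives the time, the measured TCP pose, the force and the opening at its end, in the units of the state.
- bot.state(): the state, without advancing time (a new reading comes with each control period).
- get_image(name): name is "side" or "top" or "wrist"; returns the picture (420x560x3 uint8, red, green, blue); there is no depth.
- calibration(name): a dict with "K" (3x3 intrinsics, pixels), "cam_to_world" (4x4, takes a point from camera to world coordinates). Camera axes: x right, y down, z forward; pixel columns grow to the right and rows downward; lengths in m; the calibration is good to about 2 mm. A picture is of the moment at which its call begins: read the wrist's pose just before it. calibration takes no time and is no camera call; for the wrist camera it gives the pose at the moment of the call.
- order.close_job(): hands the job in, once; it reports no verdict.
The state is a dict: "clock": time; "qpos": joint angles; "qvel": joint speeds; "tau": joint torques, N m; "ee_pos": TCP position; "tcp_rot": TCP orientation; "contact_force": force on the tool from outside, world axes, zero at the start; "torque": the same for the moment, N m; "finger_gap": finger opening in m.
Only numpy, scipy, OpenCV 4.12 (cv2) and the standard library are available. Lean on these libraries where they do the work, as an engineer would, in place of code of your own. Each camera call takes 0.05 s, during which the arm holds its last target. There are 200 camera calls.

## Working session

There is one attempt and no reset: what is moved stays moved. The work goes in short steps, Python scripts to look and compute and a tool call to move; the robot and the scene stay as the last step left them, time stands still between calls to the robot, and variables do not carry over. Pictures are saved under pics/ and viewed, about 8 in all and at most 12, crops included, and the job is handed in when it is done.

Besides the shell and the picture viewer there is one more tool, called by a JSON object that holds its "api" and its "payload", one argument or row to a line. step_arm: Moves the arm, as the interface text tells. Its arguments: {"type":"object","properties":{"moves":{"type":"array","items":{"type":"object","properties":{"x":{"type":"number"},"y":{"type":"number"},"z":{"type":"number"},"yaw":{"type":"number"},"claw":{"type":"number"}}}}},"required":["moves"]}

```bash
mkdir -p pics
cat > h.py <<'E'
import numpy as np, cv2
from workcell import bot, get_image, calibration, order
def ray(c,uv):
    K=np.array(c["K"]);T=np.array(c["cam_to_world"])
    d=T[:3,:3]@np.linalg.solve(K,[uv[0],uv[1],1.]);return T[:3,3],d
def onz(c,uv,z):
    o,d=ray(c,uv);return o+d*(z-o[2])/d[2]
def proj(c,p):
    K=np.array(c["K"]);T=np.array(c["cam_to_world"])
    q=K@(T[:3,:3].T@(np.array(p)-T[:3,3]));return q[:2]/q[2]
def save(n,im): cv2.imwrite(n,im[:,:,::-1])
E
python3 - <<'E'
from h import *
s=bot.state();print(s)
a=get_image("top");b=get_image("side")
save("pics/top.png",a);save("pics/side.png",b)
for n in("top","side"):
    c=calibration(n);print(n,np.round(c["K"],1).tolist(),np.round(c["cam_to_world"],3).tolist())
E
```

```text
{'clock': 0.0, 'qpos': array([-0.91378016,  0.50183618, -0.42677757,  1.55144598,  0.22076389,
        1.13826997, -0.21027074]), 'qvel': array([-0.00091799,  0.00122499, -0.00092861, -0.0001965 ,  0.00037443,
       -0.00034509,  0.00080135]), 'tau': array([ 5.43786555e-04, -5.66594625e+01, -5.81555530e+00, -2.79106700e+01,
       -6.86116191e-02,  3.07889446e-02,  1.89448801e-04]), 'ee_pos': array([0.24919482, 0.59960918, 0.2366861 ]), 'tcp_rot': array([-6.14436938e-01, -3.08044244e+00,  2.91424711e-03]), 'contact_force': array([ 0.02702285,  0.39969096, -0.36559316]), 'torque': array([-0.00518505, -0.01255428, -0.025403  ]), 'finger_gap': 0.09180051167098356}
top [[460.2, 0.0, 273.2], [0.0, 460.2, 205.6], [0.0, 0.0, 1.0]] [[0.013, -0.986, 0.164, 0.355], [-1.0, -0.016, -0.019, 0.021], [0.021, -0.164, -0.986, 1.38], [0.0, 0.0, 0.0, 1.0]]
side [[451.2, 0.0, 286.4], [0.0, 451.2, 201.1], [0.0, 0.0, 1.0]] [[-0.99, -0.059, 0.125, 0.434], [-0.138, 0.489, -0.861, 0.961], [-0.01, -0.87, -0.492, 0.599], [0.0, 0.0, 0.0, 1.0]]
```

View pics/top.png

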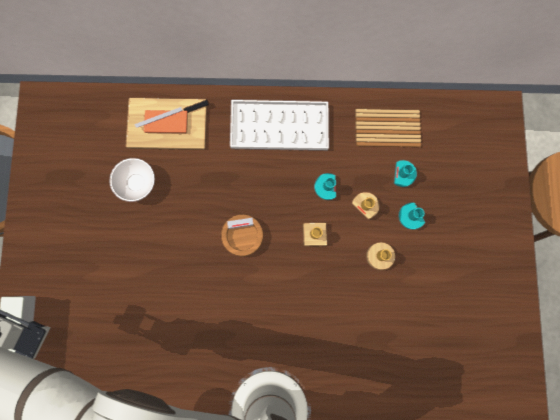

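View pics/side.png

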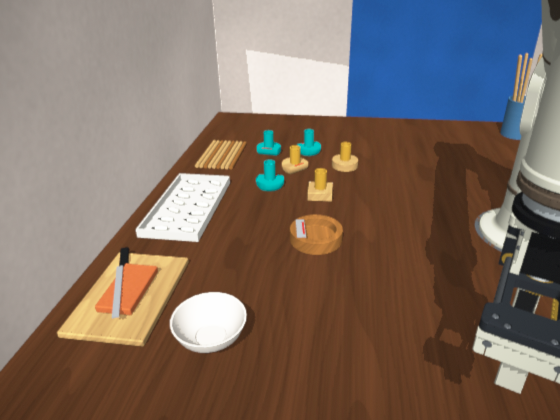

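The top view shows the stand at (242,235), with its plate and red line at (240,224). The brass cups are at (366,205), (315,234) and (381,257), the turquoise D look-alikes at (326,187), (405,173) and (412,216), and the bowl at (132,180). Of the brass cups, (315,234) has a square foot and (381,257) a round one. (366,205) has a cut-off side at lower left with red on it, so it fits. I'll confirm with an enlarged crop.

Run:
```python
from h import *
a=cv2.imread("pics/top.png")[:,:,::-1].copy();c=calibration("top")
cr=a[140:280,210:435];save("pics/crop.png",cv2.resize(cr,None,fx=3.5,fy=3.5,interpolation=cv2.INTER_CUBIC))
hsv=cv2.cvtColor(a,cv2.COLOR_RGB2HSV)
def comp(m,mn):
    n,l,st,ce=cv2.connectedComponentsWithStats(m.astype(np.uint8));return [(i,st[i],ce[i],l==i) for i in range(1,n) if st[i][4]>=mn]
h,s,v=[hsv[:,:,i].astype(int) for i in range(3)]
R=a.astype(int)
red=((h<6)|(h>170))&(s>110)&(v>120)
for i,st,ce,m in comp(red,3):
    if 150<ce[1]<280: 
        ys,xs=np.nonzero(m);print("red",st,ce,list(zip(xs,ys))[:20])
pale=(h>10)&(h<28)&(v>140)&(s>60)
for i,st,ce,m in comp(pale,150):
    if 150<ce[1]<280: print("pale",st,ce.round(1),onz(c,ce,.024).round(3))
wood=(h>5)&(h<16)&(v>110)&(s>90)
for i,st,ce,m in comp(wood,600): print("wood",st,ce.round(1),onz(c,ce,.032).round(3))
```

```text
red [335 187   1   4   4] [335.  188.5] [(np.int64(335), np.int64(187)), (np.int64(335), np.int64(188)), (np.int64(335), np.int64(189)), (np.int64(335), np.int64(190))]
red [233 223  15   3  15] [240.         224.33333333] [(np.int64(246), np.int64(223)), (np.int64(247), np.int64(223)), (np.int64(240), np.int64(224)), (np.int64(241), np.int64(224)), (np.int64(242), np.int64(224)), (np.int64(243), np.int64(224)), (np.int64(244), np.int64(224)), (np.int64(245), np.int64(224)), (np.int64(233), np.int64(225)), (np.int64(234), np.int64(225)), (np.int64(235), np.int64(225)), (np.int64(236), np.int64(225)), (np.int64(237), np.int64(225)), (np.int64(238), np.int64(225)), (np.int64(239), np.int64(225))]
pale [545 152  15  81 926] [553.3 187.7] [ 0.651 -0.858  0.024]
pale [534 185  14  37 247] [541.2 202.2] [ 0.605 -0.817  0.024]
pale [352 192  27  27 456] [366.3 203.6] [ 0.592 -0.285  0.024]
pale [ 221  215   42   41 1107] [242. 237.] [0.486 0.086 0.024]
pale [303 223  24  23 519] [314.3 233.9] [ 0.498 -0.128  0.024]
pale [367 242  28  28 602] [380.4 255.5] [ 0.437 -0.323  0.024]
wood [   0   82  522   68 4912] [229.2  99. ] [0.911 0.135 0.032]
wood [  13  107  514   61 5040] [306.9 148.2] [ 0.759 -0.105  0.032]
wood [143 110  45  24 730] [169.  124.3] [0.826 0.316 0.032]
wood [ 533  152   27   82 1607] [548.3 190.6] [ 0.64  -0.837  0.032]
wood [167 163 157  13 719] [245.2 170. ] [0.687 0.081 0.032]
wood [   0  214  263   43 4223] [153.9 234.9] [0.488 0.343 0.032]
wood [ 332  227  202   42 2407] [429.8 238.8] [ 0.488 -0.469  0.032]
wood [ 21 264 136  18 865] [104.7 272.6] [0.377 0.478 0.032]
wood [177 266 137  19 957] [259.9 274.5] [0.377 0.031 0.032]
wood [337 268 128  17 818] [416.2 276.6] [ 0.377 -0.424  0.032]
wood [ 122  294  418   28 3993] [304.4 307.9] [ 0.284 -0.098  0.032]
```

View pics/crop.png

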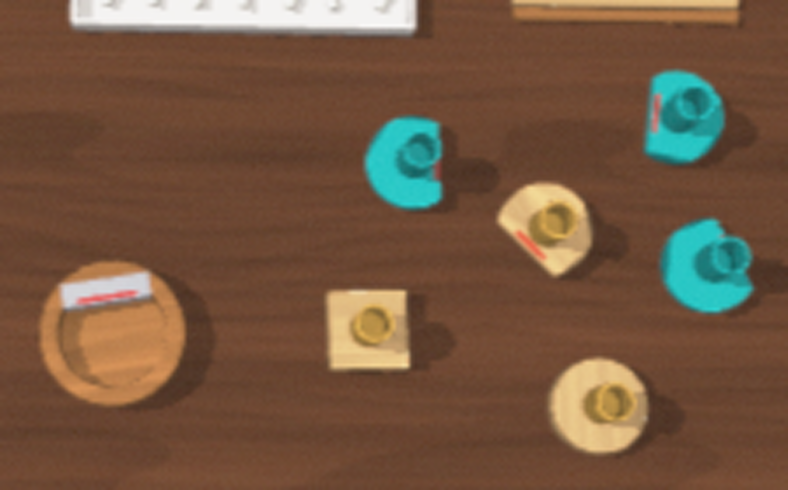

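The crop confirms it. The wooden cup at crop (545,225), full-frame (366,204), has a round edge and one flat at lower left with a red line along it, so it is the d_cup. The stand's plate faces up in the image (world +x, about 0.15 rad). The cup must turn about -2.2 rad. I'll pass over the stand first for a close look.

{"api": "step_arm", "payload": {
  "moves": [
    {"x": -0.024,"y": -0.023},
    {"x": -0.024,"y": -0.023},
    {"x": -0.024,"y": -0.023},
    {"x": -0.024,"y": -0.023},
    {"x": -0.024,"y": -0.023},
    {"x": -0.024,"y": -0.023},
    {"x": -0.024,"y": -0.023},
    {"x": -0.024,"y": -0.023},
    {"x": -0.024,"y": -0.023},
    {"x": -0.024,"y": -0.023},
    {"x": -0.024,"y": -0.023},
    {"x": -0.024,"y": -0.023},
    {"x": -0.024,"y": -0.023},
    {"x": -0.024,"y": -0.023},
    {"x": 0,"y": 0},
    {"x": 0,"y": 0}
  ]
}}

```text
$.moves[0]: bad value
```

Run:
```python
from h import *
s=bot.state();print(s["clock"],s["qpos"].round(2),s["ee_pos"].round(4),s["tcp_rot"].round(3))
c=calibration("wrist");a=get_image("wrist");save("pics/w1.png",a)
np.savez("w1.npz",K=c["K"],T=c["cam_to_world"])
print(np.round(c["cam_to_world"],3).tolist(),np.round(c["K"],1).tolist(),proj(c,[.49,.086,.032]))
```

```text
0.1 [-0.91  0.5  -0.43  1.55  0.22  1.14 -0.21] [0.2492 0.5996 0.2368] [-6.15e-01 -3.08e+00  3.00e-03]
[[0.384, 0.883, 0.27, 0.176], [0.923, -0.368, -0.113, 0.631], [-0.0, 0.292, -0.956, 0.383], [0.0, 0.0, 0.0, 1.0]] [[357.2, 0.0, 279.7], [0.0, 357.2, 210.8], [0.0, 0.0, 1.0]] [ -3.49117833 488.91454943]
```

View pics/w1.png

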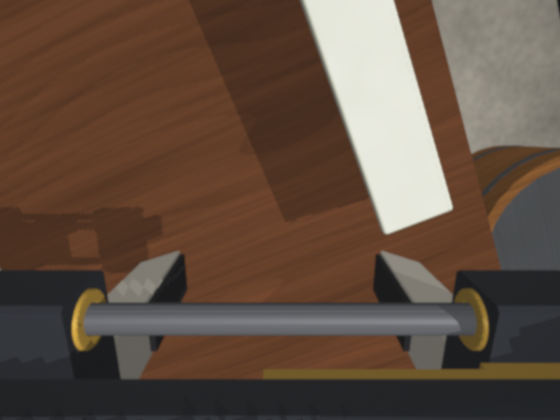

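The move call was refused, probably because it wants every key, so nothing moved. The picture shows only bare bench, the tray and the fingers at rows 260–370. It also shows that a point on the bench below the TCP appears near (280,180), so flying directly over something is right for looking.

{"api": "step_arm", "payload": {
  "moves": [
    {"x": -0.024,"y": -0.023,"z": 0,"yaw": 0,"claw": 1},
    {"x": -0.024,"y": -0.023,"z": 0,"yaw": 0,"claw": 1},
    {"x": -0.024,"y": -0.023,"z": 0,"yaw": 0,"claw": 1},
    {"x": -0.024,"y": -0.023,"z": 0,"yaw": 0,"claw": 1},
    {"x": -0.024,"y": -0.023,"z": 0,"yaw": 0,"claw": 1},
    {"x": -0.024,"y": -0.023,"z": 0,"yaw": 0,"claw": 1},
    {"x": -0.024,"y": -0.023,"z": 0,"yaw": 0,"claw": 1},
    {"x": -0.024,"y": -0.023,"z": 0,"yaw": 0,"claw": 1},
    {"x": -0.024,"y": -0.023,"z": 0,"yaw": 0,"claw": 1},
    {"x": -0.024,"y": -0.023,"z": 0,"yaw": 0,"claw": 1},
    {"x": -0.024,"y": -0.023,"z": 0,"yaw": 0,"claw": 1},
    {"x": -0.024,"y": -0.023,"z": 0,"yaw": 0,"claw": 1},
    {"x": -0.024,"y": -0.023,"z": 0,"yaw": 0,"claw": 1},
    {"x": -0.024,"y": -0.023,"z": 0,"yaw": 0,"claw": 1},
    {"x": -0.024,"y": -0.023,"z": 0,"yaw": 0,"claw": 1},
    {"x": -0.024,"y": -0.023,"z": 0,"yaw": 0,"claw": 1},
    {"x": 0,"y": 0,"z": 0,"yaw": 0,"claw": 1},
    {"x": 0,"y": 0,"z": 0,"yaw": 0,"claw": 1}
  ]
}}

```text
clock: 1.65
ee_pos: [0.4633, 0.111, 0.2375]
tcp_rot: [-0.622, -3.079, 0.001]
contact_force: [-0.1, 1.5, -0.2]
finger_gap: 0.0918
```

Run:
```python
from h import *
s=bot.state();print(s["clock"],s["qpos"].round(2),s["ee_pos"].round(4),s["tcp_rot"].round(3))
c=calibration("wrist");a=get_image("wrist");save("pics/w2.png",a)
np.savez("w2.npz",K=c["K"],cam_to_world=c["cam_to_world"])
print(proj(c,[.49,.086,.032]))
hsv=cv2.cvtColor(a,cv2.COLOR_RGB2HSV);h,S,v=[hsv[:,:,i].astype(int) for i in range(3)]
red=(((h<5)|(h>172))&(S>150)&(v>150)).astype(np.uint8)
n,l,st,ce=cv2.connectedComponentsWithStats(red)
for i in range(1,n):
    if st[i][4]>60: print(st[i],ce[i])
```

```text
1.65 [-0.12  0.17 -0.19  1.98  0.04  1.    0.85] [0.4633 0.111  0.2375] [-6.220e-01 -3.079e+00  1.000e-03]
[267.11065389 216.89528506]
[268 231  37  22  62] [286.19354839 241.46774194]
```

View pics/w2.png

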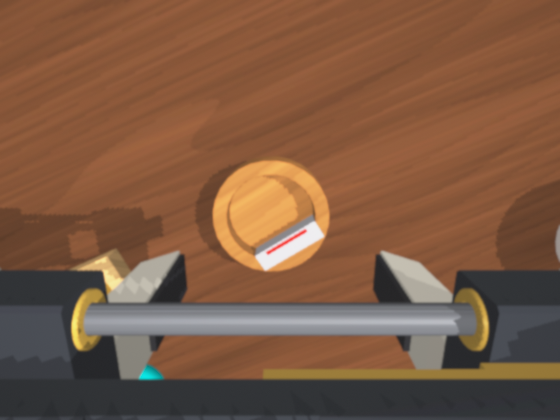

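The stand is at about (271,215), 117 px across, with the red line from (268,252) to (305,231). Yaw can stay as it is for the grasp, since q7 would then run from about +1.4 to -1.4 during the turn.

```bash
cat >> h.py <<'E'
def line_dir(c,mask,z):
    ys,xs=np.nonzero(mask);P=np.array([onz(c,(x,y),z)[:2] for x,y in zip(xs,ys)])
    m=P.mean(0);u=np.linalg.svd(P-m)[2][0];return m,u,np.ptp((P-m)@u)
def redmask(a):
    hsv=cv2.cvtColor(a,cv2.COLOR_RGB2HSV);h,S,v=[hsv[:,:,i].astype(int) for i in range(3)]
    return (((h<5)|(h>172))&(S>150)&(v>150)).astype(np.uint8)
E
python3 - <<'E'
from h import *
c=np.load("w2.npz");a=cv2.imread("pics/w2.png")[:,:,::-1].copy()
hsv=cv2.cvtColor(a,cv2.COLOR_RGB2HSV);h,S,v=[hsv[:,:,i].astype(int) for i in range(3)]
r=redmask(a);r[:220]=0;r[260:]=0;r[:,:255]=0;r[:,320:]=0
m,u,L=line_dir(c,r,.033);n=np.array([-u[1],u[0]])
ctr=onz(c,(271.3,214.8),.032)[:2]
wood=((v>150)&(S>110)&(h>8)&(h<20)).astype(np.uint8);wood[:150]=0;wood[280:]=0;wood[:,:205]=0;wood[:,340:]=0
k=max(cv2.findContours(wood,0,1)[0],key=cv2.contourArea);e=cv2.minEnclosingCircle(k);print("circ",e,onz(c,e[0],.032))
if n@(m-ctr)<0:n=-n
print("stand ctr",ctr,"red mid",m,"L",L,"flat ang",np.arctan2(n[1],n[0]),"dist",n@(m-ctr),"lateral",u@(m-ctr))
t=calibration("top")
p=onz(t,(368.6,203.4),.074);print("cup",p)
d=p[:2]-bot.state()["ee_pos"][:2];f=2.743;tx=np.array([np.cos(f),np.sin(f)]);ty=np.array([tx[1],-tx[0]])
print(d@tx,d@ty)
E
```

```text
circ ((279.3150634765625, 208.6008758544922), 68.98931884765625) [0.48666329 0.10111682 0.032     ]
stand ctr [0.48959726 0.09089143] red mid [0.52252452 0.09377374] L 0.04466627553067897 flat ang 0.16526242675435815 dist 0.032952806545531364 lateral 0.002573867622304083
cup [ 0.58404679 -0.27993299  0.074     ]
-0.2642896986682683 -0.3148123838108786
```

{"api": "step_arm", "payload": {
  "moves": [
    {"x": -0.019,"y": -0.0225,"z": 0,"yaw": 0,"claw": 1},
    {"x": -0.019,"y": -0.0225,"z": 0,"yaw": 0,"claw": 1},
    {"x": -0.019,"y": -0.0225,"z": 0,"yaw": 0,"claw": 1},
    {"x": -0.019,"y": -0.0225,"z": 0,"yaw": 0,"claw": 1},
    {"x": -0.019,"y": -0.0225,"z": 0,"yaw": 0,"claw": 1},
    {"x": -0.019,"y": -0.0225,"z": 0,"yaw": 0,"claw": 1},
    {"x": -0.019,"y": -0.0225,"z": 0,"yaw": 0,"claw": 1},
    {"x": -0.019,"y": -0.0225,"z": 0,"yaw": 0,"claw": 1},
    {"x": -0.019,"y": -0.0225,"z": 0,"yaw": 0,"claw": 1},
    {"x": -0.019,"y": -0.0225,"z": 0,"yaw": 0,"claw": 1},
    {"x": -0.019,"y": -0.0225,"z": 0,"yaw": 0,"claw": 1},
    {"x": -0.019,"y": -0.0225,"z": 0,"yaw": 0,"claw": 1},
    {"x": -0.019,"y": -0.0225,"z": 0,"yaw": 0,"claw": 1},
    {"x": -0.019,"y": -0.0225,"z": 0,"yaw": 0,"claw": 1},
    {"x": 0,"y": 0,"z": 0,"yaw": 0,"claw": 1},
    {"x": 0,"y": 0,"z": 0,"yaw": 0,"claw": 1}
  ]
}}

```text
clock: 3.03
ee_pos: [0.5879, -0.28, 0.2369]
tcp_rot: [-0.616, -3.08, -0.001]
contact_force: [-0.2, 0.4, 0.1]
finger_gap: 0.0919
```

Run:
```python
from h import *
s=bot.state();print(s["clock"],s["qpos"].round(2),s["ee_pos"].round(4),s["tcp_rot"].round(3))
c=calibration("wrist");a=get_image("wrist");save("pics/w3.png",a)
np.savez("w3.npz",K=c["K"],cam_to_world=c["cam_to_world"])
print(proj(c,[.584,-.28,.074]))
n,l,st,ce=cv2.connectedComponentsWithStats(redmask(a))
for i in range(1,n):
    if st[i][4]>30:
        m,u,L=line_dir(c,l==i,.024);print(st[i],ce[i].round(1),m,np.arctan2(u[1],u[0]),L)
```

```text
3.0333 [ 0.37  0.47  0.04  1.56 -0.02  1.11  1.6 ] [ 0.5879 -0.28    0.2369] [-6.16e-01 -3.08e+00 -1.00e-03]
[277.37689094 191.30437238]
[378 187  11  27  62] [383.  200.2] [ 0.64652461 -0.18706557] 0.022546755000085607 0.030837684241207204
```

View pics/w3.png

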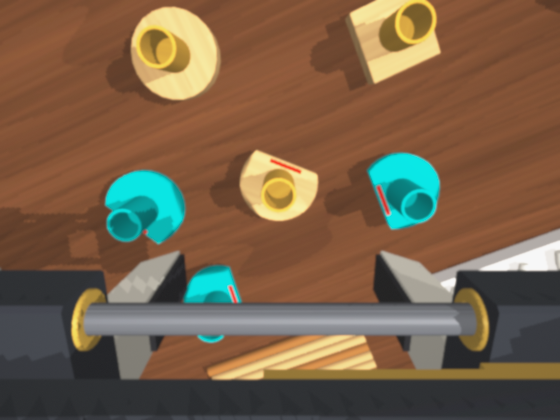

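The d_cup is at (279,187), with its sleeve's top ring at (278,193) and its red line from (272,162) to (301,172). The nearest sleeves are the turquoise ones at (125,223) and (417,204), about 130 mm away, so the open fingers clear them.

Run:
```python
from h import *
c=np.load("w3.npz");a=cv2.imread("pics/w3.png")[:,:,::-1].copy()
R=a.astype(int);red=((R[:,:,0]>150)&(R[:,:,1]<R[:,:,0]*.55)&(R[:,:,2]<R[:,:,0]*.5));m=np.zeros_like(red);m[157:177,268:306]=1;red&=m
mid,u,L=line_dir(c,red,.024)
p=onz(c,(278,193),.074)[:2];n=np.array([-u[1],u[0]]);n=n if n@(mid-p)>0 else -n
print(red.sum(),"sleeve",p,"mid",mid,L,"ang",np.arctan2(n[1],n[0]),"dist",n@(mid-p),"lat",u@(mid-p))
e=bot.state();d=p-e["ee_pos"][:2];r=e["tcp_rot"];f=2*np.arctan2(r[1],r[0]);tx=np.array([np.cos(f),np.sin(f)]);ty=np.array([tx[1],-tx[0]])
print("phi",f%(2*np.pi),d@tx,d@ty)
```

```text
82 sleeve [ 0.58564635 -0.28008885] mid [ 0.57393521 -0.26718699] 0.03145677563307005 ang 2.373190893633927 dist 0.017387199225399632 lat 0.0011376371271047245
phi 2.7490919740826754 0.0013772895548205273 -0.0027762651309326575
```

{"api": "step_arm", "payload": {
  "moves": [
    {"x": 0.0015,"y": -0.0015,"z": 0.02,"yaw": 0,"claw": 1},
    {"x": 0,"y": 0,"z": 0.03,"yaw": 0,"claw": 1},
    {"x": 0,"y": 0,"z": 0.03,"yaw": 0,"claw": 1},
    {"x": 0,"y": 0,"z": 0.03,"yaw": 0,"claw": 1},
    {"x": 0,"y": 0,"z": 0.03,"yaw": 0,"claw": 1},
    {"x": 0,"y": 0,"z": 0.02,"yaw": 0,"claw": 1},
    {"x": 0,"y": 0,"z": 0.02,"yaw": 0,"claw": 1},
    {"x": 0,"y": 0,"z": 0.007,"yaw": 0,"claw": 1},
    {"x": 0,"y": 0,"z": 0,"yaw": 0,"claw": 1},
    {"x": 0,"y": 0,"z": 0,"yaw": 0,"claw": 0},
    {"x": 0,"y": 0,"z": 0,"yaw": 0,"claw": 0},
    {"x": 0,"y": 0,"z": 0,"yaw": 0,"claw": 0},
    {"x": 0,"y": 0,"z": 0,"yaw": 0,"claw": 0},
    {"x": 0,"y": 0,"z": 0,"yaw": 0,"claw": 0},
    {"x": 0,"y": 0,"z": 0,"yaw": 0,"claw": 0},
    {"x": 0,"y": 0,"z": 0,"yaw": 0,"claw": 0},
    {"x": 0,"y": 0,"z": 0,"yaw": 0,"claw": 0}
  ]
}}

```text
clock: 4.5
ee_pos: [0.5856, -0.2807, 0.0508]
tcp_rot: [0.615, 3.081, 0.0]
contact_force: [0.3, -0.3, -0.9]
finger_gap: 0.0432
```

{"api": "step_arm", "payload": {
  "moves": [
    {"x": 0,"y": 0,"z": 0,"yaw": 0,"claw": 0},
    {"x": 0,"y": 0,"z": 0,"yaw": 0,"claw": 0},
    {"x": 0,"y": 0,"z": 0,"yaw": 0,"claw": 0},
    {"x": 0,"y": 0,"z": 0,"yaw": 0,"claw": 0},
    {"x": 0,"y": 0,"z": 0,"yaw": 0,"claw": 0}
  ]
}}

```text
clock: 4.92
ee_pos: [0.5856, -0.2806, 0.0506]
tcp_rot: [-0.614, -3.081, -0.0]
contact_force: [-0.1, 1.1, -0.3]
finger_gap: 0.0314
```

The gap reads 31.4 mm, so the sleeve is held. Next I lift and carry.

{"api": "step_arm", "payload": {
  "moves": [
    {"x": 0,"y": 0,"z": -0.01,"yaw": 0,"claw": 0},
    {"x": 0,"y": 0,"z": -0.02,"yaw": 0,"claw": 0},
    {"x": 0,"y": 0,"z": -0.025,"yaw": 0,"claw": 0},
    {"x": 0,"y": 0,"z": -0.025,"yaw": 0,"claw": 0},
    {"x": 0,"y": 0,"z": -0.025,"yaw": 0,"claw": 0},
    {"x": 0,"y": 0,"z": -0.025,"yaw": 0,"claw": 0},
    {"x": 0,"y": 0,"z": 0,"yaw": 0,"claw": 0}
  ]
}}

```text
clock: 5.5
ee_pos: [0.5887, -0.2823, 0.1872]
tcp_rot: [0.613, 3.072, -0.003]
contact_force: [1.2, -1.0, -0.7]
finger_gap: 0.0316
```

{"api": "step_arm", "payload": {
  "moves": [
    {"x": 0.008,"y": 0.01,"z": 0,"yaw": 0,"claw": 0},
    {"x": 0.0157,"y": 0.021,"z": 0,"yaw": 0,"claw": 0},
    {"x": 0.0157,"y": 0.021,"z": 0,"yaw": 0,"claw": 0},
    {"x": 0.0157,"y": 0.021,"z": 0,"yaw": 0,"claw": 0},
    {"x": 0.0157,"y": 0.021,"z": 0,"yaw": 0,"claw": 0},
    {"x": 0.0157,"y": 0.021,"z": 0,"yaw": 0,"claw": 0},
    {"x": 0.0157,"y": 0.021,"z": 0,"yaw": 0,"claw": 0},
    {"x": 0.0157,"y": 0.021,"z": 0,"yaw": 0,"claw": 0},
    {"x": 0.0157,"y": 0.021,"z": 0,"yaw": 0,"claw": 0},
    {"x": 0.0157,"y": 0.021,"z": 0,"yaw": 0,"claw": 0},
    {"x": 0.0157,"y": 0.021,"z": 0,"yaw": 0,"claw": 0},
    {"x": 0.0157,"y": 0.021,"z": 0,"yaw": 0,"claw": 0},
    {"x": 0.0157,"y": 0.021,"z": 0,"yaw": 0,"claw": 0},
    {"x": 0.0157,"y": 0.021,"z": 0,"yaw": 0,"claw": 0},
    {"x": 0.0157,"y": 0.021,"z": 0,"yaw": 0,"claw": 0},
    {"x": 0.008,"y": 0.01,"z": 0,"yaw": 0,"claw": 0},
    {"x": 0,"y": 0,"z": 0,"yaw": 0,"claw": 0}
  ]
}}

```text
clock: 6.92
ee_pos: [0.4853, 0.1042, 0.1795]
tcp_rot: [-0.604, -3.079, -0.001]
contact_force: [-0.1, -0.2, -1.6]
finger_gap: 0.0315
```

{"api": "step_arm", "payload": {
  "moves": [
    {"x": 0,"y": 0,"z": 0,"yaw": 0.07,"claw": 0},
    {"x": 0,"y": 0,"z": 0,"yaw": 0.12,"claw": 0},
    {"x": 0,"y": 0,"z": 0,"yaw": 0.12,"claw": 0},
    {"x": 0,"y": 0,"z": 0,"yaw": 0.12,"claw": 0},
    {"x": 0,"y": 0,"z": 0,"yaw": 0.12,"claw": 0},
    {"x": 0,"y": 0,"z": 0,"yaw": 0.12,"claw": 0},
    {"x": 0,"y": 0,"z": 0,"yaw": 0.12,"claw": 0},
    {"x": 0,"y": 0,"z": 0,"yaw": 0.12,"claw": 0},
    {"x": 0,"y": 0,"z": 0,"yaw": 0.12,"claw": 0},
    {"x": 0,"y": 0,"z": 0,"yaw": 0.12,"claw": 0},
    {"x": 0,"y": 0,"z": 0,"yaw": 0.12,"claw": 0},
    {"x": 0,"y": 0,"z": 0,"yaw": 0.12,"claw": 0},
    {"x": 0,"y": 0,"z": 0,"yaw": 0.12,"claw": 0},
    {"x": 0,"y": 0,"z": 0,"yaw": 0.12,"claw": 0},
    {"x": 0,"y": 0,"z": 0,"yaw": 0.12,"claw": 0},
    {"x": 0,"y": 0,"z": 0,"yaw": 0.12,"claw": 0},
    {"x": 0,"y": 0,"z": 0,"yaw": 0.12,"claw": 0},
    {"x": 0,"y": 0,"z": 0,"yaw": 0.12,"claw": 0},
    {"x": 0,"y": 0,"z": 0,"yaw": 0.1,"claw": 0},
    {"x": 0,"y": 0,"z": 0,"yaw": 0,"claw": 0}
  ]
}}

```text
clock: 8.58
ee_pos: [0.4872, 0.0989, 0.1797]
tcp_rot: [3.03, 0.828, -0.004]
contact_force: [0.8, -0.1, -2.3]
finger_gap: 0.0312
```

Run:
```python
from h import *
s=bot.state();print(s["clock"],s["qpos"].round(2),s["ee_pos"].round(4),s["tcp_rot"].round(3),s["finger_gap"])
c=calibration("wrist");a=get_image("wrist");b=get_image("side");cs=calibration("side")
np.savez("w4.npz",K=c["K"],cam_to_world=c["cam_to_world"])
u,v=proj(cs,[.49,.089,.1]).astype(int);cr=cv2.resize(b[max(v-60,0):v+60,u-60:u+60],(420,420),interpolation=cv2.INTER_CUBIC)
save("pics/w4.png",a);save("pics/w4s.png",b)
j=np.hstack([a,cr]);save("pics/j4.png",cv2.resize(j,(800,343)))
r=s["tcp_rot"];f=2*np.arctan2(r[1],r[0]);print("phi",f%(2*np.pi),"target",2.749-2.208)
```

```text
8.5833 [-0.47  0.28  0.26  2.   -0.09  0.88 -1.21] [0.4872 0.0989 0.1797] [ 3.03   0.828 -0.004] 0.031217542850396747
phi 0.5335262723053682 target 0.5409999999999999
```

View pics/j4.png

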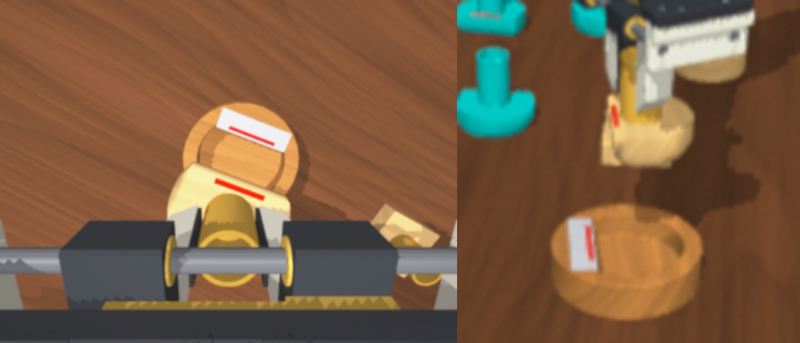

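The cup hangs upright in the grip. Its red line (joint image 215,180 to 264,198) is nearly parallel to the plate's line (229,127 to 273,144). The cup is offset from the stand, so I'll measure that.

Run:
```python
from h import *
c=np.load("w4.npz");a=cv2.imread("pics/w4.png")[:,:,::-1].copy()
R=a.astype(int);red=((R[:,:,0]>150)&(R[:,:,1]<R[:,:,0]*.5)&(R[:,:,2]<R[:,:,0]*.5)).astype(np.uint8)
n,l,st,ce=cv2.connectedComponentsWithStats(red)
for i in range(1,n):
    if st[i][4]>25:
        z=.153 if ce[i][1]>200 else .033
        m,u,L=line_dir(c,l==i,z);nn=np.array([-u[1],u[0]]);nn*=np.sign(nn[0])
        print(st[i],m.round(4),"L",L.round(4),"ang",np.arctan2(nn[1],nn[0]).round(3),"origin",(m-nn*(.033 if z<.1 else .0185)).round(4))
# stand outer circle: rim edge points of plate-side arc
s=bot.state();print(s["ee_pos"])
for t in [(.490,.089)]:
    d=np.array(t)-s["ee_pos"][:2];r=s["tcp_rot"];f=2*np.arctan2(r[1],r[0]);tx=np.array([np.cos(f),np.sin(f)]);ty=np.array([tx[1],-tx[0]]);print(d@tx,d@ty)
```

```text
[281 155  55  23 174] [0.5229 0.0936] L 0.0479 ang 0.168 origin [0.4903 0.0881]
[263 219  61  26 363] [0.5036 0.101 ] L 0.0329 ang 0.159 origin [0.4854 0.0981]
[0.48748059 0.09923797 0.1799885 ]
-0.003110168716939813 0.01007423955870773
```

Both flats agree (0.168 against 0.159 rad). The well axis is at (0.490, 0.088). I'll shift over and lower to just above the stand.

{"api": "step_arm", "payload": {
  "moves": [
    {"x": -0.0015,"y": 0.005,"z": 0,"yaw": 0,"claw": 0},
    {"x": -0.0015,"y": 0.0055,"z": 0,"yaw": 0,"claw": 0},
    {"x": 0,"y": 0,"z": 0.015,"yaw": 0,"claw": 0},
    {"x": 0,"y": 0,"z": 0.015,"yaw": 0,"claw": 0},
    {"x": 0,"y": 0,"z": 0.015,"yaw": 0,"claw": 0},
    {"x": 0,"y": 0,"z": 0.015,"yaw": 0,"claw": 0},
    {"x": 0,"y": 0,"z": 0.01,"yaw": 0,"claw": 0},
    {"x": 0,"y": 0,"z": 0.006,"yaw": 0,"claw": 0},
    {"x": 0,"y": 0,"z": 0,"yaw": 0,"claw": 0},
    {"x": 0,"y": 0,"z": 0,"yaw": 0,"claw": 0}
  ]
}}

```text
clock: 9.52
ee_pos: [0.4913, 0.0889, 0.1048]
tcp_rot: [3.029, 0.835, -0.0]
contact_force: [-0.4, 0.2, -2.5]
finger_gap: 0.0318
```

Run:
```python
from h import *
s=bot.state();print(s["clock"],s["ee_pos"].round(4),s["tcp_rot"].round(3),s["contact_force"].round(1))
c=calibration("wrist");a=get_image("wrist");save("pics/w5.png",a);b=get_image("side");cs=calibration("side")
u,v=proj(cs,[.49,.089,.06]).astype(int);cr=cv2.resize(b[max(v-60,0):v+60,u-60:u+60],(420,420),interpolation=cv2.INTER_CUBIC)
save("pics/j5.png",cv2.resize(np.hstack([a,cr]),(800,343)))
R=a.astype(int);red=((R[:,:,0]>150)&(R[:,:,1]<R[:,:,0]*.5)&(R[:,:,2]<R[:,:,0]*.5)).astype(np.uint8)
n,l,st,ce=cv2.connectedComponentsWithStats(red);zf=s["ee_pos"][2]-.0507+.024
for i in range(1,n):
    if st[i][4]>25:
      for z in (zf,.033):
        m,u,L=line_dir(c,l==i,z);nn=np.array([-u[1],u[0]]);nn*=np.sign(nn[0])
        print(st[i],z.__round__(3),"L",L.round(4),"ang",np.arctan2(nn[1],nn[0]).round(3),"org cup",(m-nn*.0178).round(4),"org stand",(m-nn*.033).round(4))
```

```text
9.5167 [0.4913 0.0889 0.1048] [ 3.029  0.835 -0.   ] [-0.4  0.2 -2.5]
[264 170  73  31 359] 0.078 L 0.0384 ang 0.167 org cup [0.513  0.0981] org stand [0.498  0.0956]
[264 170  73  31 359] 0.033 L 0.0484 ang 0.167 org cup [0.5054 0.0906] org stand [0.4904 0.0881]
[263 219  61  26 374] 0.078 L 0.0329 ang 0.164 org cup [0.4902 0.0884] org stand [0.4752 0.0859]
[263 219  61  26 374] 0.033 L 0.0415 ang 0.164 org cup [0.4767 0.0783] org stand [0.4617 0.0758]
```

View pics/j5.png

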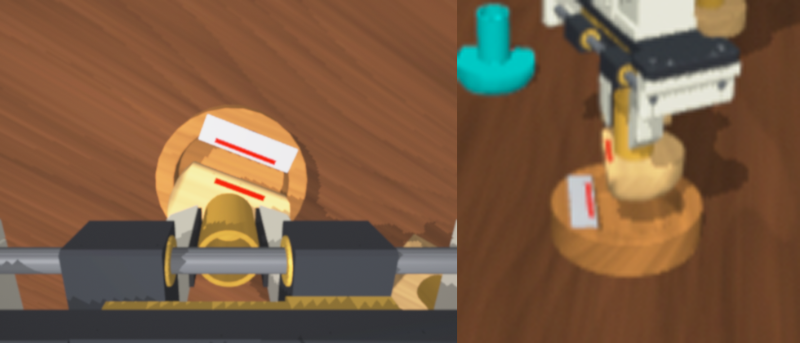

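The cup origin (0.4902, 0.0884) and the stand (0.4904, 0.0881) agree within 1 mm, with their red lines parallel in the view. Lowering now.

{"api": "step_arm", "payload": {
  "moves": [
    {"x": 0,"y": 0,"z": 0.006,"yaw": 0,"claw": 0},
    {"x": 0,"y": 0,"z": 0.006,"yaw": 0,"claw": 0},
    {"x": 0,"y": 0,"z": 0.006,"yaw": 0,"claw": 0},
    {"x": 0,"y": 0,"z": 0.005,"yaw": 0,"claw": 0},
    {"x": 0,"y": 0,"z": 0.005,"yaw": 0,"claw": 0},
    {"x": 0,"y": 0,"z": 0.005,"yaw": 0,"claw": 0},
    {"x": 0,"y": 0,"z": 0.004,"yaw": 0,"claw": 0},
    {"x": 0,"y": 0,"z": 0.003,"yaw": 0,"claw": 0},
    {"x": 0,"y": 0,"z": 0.002,"yaw": 0,"claw": 0},
    {"x": 0,"y": 0,"z": 0,"yaw": 0,"claw": 0},
    {"x": 0,"y": 0,"z": 0,"yaw": 0,"claw": 0}
  ]
}}

```text
clock: 10.53
ee_pos: [0.4911, 0.0892, 0.0627]
tcp_rot: [-3.029, -0.835, 0.0]
contact_force: [-0.1, -0.5, -2.6]
finger_gap: 0.0311
```

{"api": "step_arm", "payload": {
  "moves": [
    {"x": 0,"y": 0,"z": 0.001,"yaw": 0,"claw": 0},
    {"x": 0,"y": 0,"z": 0.001,"yaw": 0,"claw": 0},
    {"x": 0,"y": 0,"z": 0.0005,"yaw": 0,"claw": 0},
    {"x": 0,"y": 0,"z": 0,"yaw": 0,"claw": 0},
    {"x": 0,"y": 0,"z": 0,"yaw": 0,"claw": 0}
  ]
}}

```text
clock: 10.95
ee_pos: [0.4914, 0.0893, 0.0605]
tcp_rot: [-3.029, -0.835, -0.001]
contact_force: [-1.4, -0.3, 1.1]
finger_gap: 0.0315
```

The force flipped from -2.6 N to +1.1 N at TCP 60.5 mm, where I expected the bottom (60.7 mm), so the cup is resting on it. Release and retreat.

{"api": "step_arm", "payload": {
  "moves": [
    {"x": 0,"y": 0,"z": 0,"yaw": 0,"claw": 0.8},
    {"x": 0,"y": 0,"z": 0,"yaw": 0,"claw": 0.8},
    {"x": 0,"y": 0,"z": 0,"yaw": 0,"claw": 0.8},
    {"x": 0,"y": 0,"z": 0,"yaw": 0,"claw": 0.8},
    {"x": 0,"y": 0,"z": 0,"yaw": 0,"claw": 0.8},
    {"x": 0,"y": 0,"z": 0,"yaw": 0,"claw": 0.8},
    {"x": 0,"y": 0,"z": 0,"yaw": 0,"claw": 0.8},
    {"x": 0,"y": 0,"z": 0,"yaw": 0,"claw": 0.8},
    {"x": 0,"y": 0,"z": 0,"yaw": 0,"claw": 0.8},
    {"x": 0,"y": 0,"z": 0,"yaw": 0,"claw": 0.8}
  ]
}}

```text
clock: 11.78
ee_pos: [0.4911, 0.0892, 0.0602]
tcp_rot: [-3.029, -0.835, 0.0]
contact_force: [1.2, -0.1, 0.4]
finger_gap: 0.0736
```

{"api": "step_arm", "payload": {
  "moves": [
    {"x": 0,"y": 0,"z": -0.01,"yaw": 0,"claw": 0.8},
    {"x": 0,"y": 0,"z": -0.02,"yaw": 0,"claw": 0.8},
    {"x": 0,"y": 0,"z": -0.02,"yaw": 0,"claw": 0.8},
    {"x": 0,"y": 0,"z": -0.03,"yaw": 0,"claw": 0.8},
    {"x": 0,"y": 0,"z": -0.03,"yaw": 0,"claw": 0.8},
    {"x": 0,"y": 0,"z": -0.03,"yaw": 0,"claw": 0.8},
    {"x": 0,"y": 0,"z": -0.03,"yaw": 0,"claw": 0.8},
    {"x": 0,"y": 0,"z": 0,"yaw": 0,"claw": 0.8},
    {"x": 0,"y": 0,"z": 0,"yaw": 0,"claw": 0.8}
  ]
}}

```text
clock: 12.53
ee_pos: [0.4926, 0.0895, 0.2329]
tcp_rot: [-3.028, -0.834, -0.008]
contact_force: [-0.3, -0.3, -0.8]
finger_gap: 0.0733
```

Run:
```python
from h import *
s=bot.state();print(s["clock"],s["ee_pos"].round(4),s["contact_force"].round(1),s["finger_gap"])
c=calibration("wrist");a=get_image("wrist");b=get_image("side");cs=calibration("side")
u,v=proj(cs,[.49,.089,.04]).astype(int);cr=cv2.resize(b[max(v-60,0):v+60,u-60:u+60],(420,420),interpolation=cv2.INTER_CUBIC)
save("pics/j6.png",cv2.resize(np.hstack([a,cr]),(800,343)));save("pics/side6.png",b);save("pics/w6.png",a)
R=a.astype(int);red=((R[:,:,0]>150)&(R[:,:,1]<R[:,:,0]*.5)&(R[:,:,2]<R[:,:,0]*.5)).astype(np.uint8)
n,l,st,ce=cv2.connectedComponentsWithStats(red)
for i in range(1,n):
    if st[i][4]>25:
        m,u,L=line_dir(c,l==i,.034);nn=np.array([-u[1],u[0]]);nn*=np.sign(nn[0])
        print(st[i],"L",L.round(4),"ang",np.arctan2(nn[1],nn[0]).round(3),"org cup",(m-nn*.0178).round(4),"org stand",(m-nn*.033).round(4))
```

```text
12.5333 [0.4926 0.0895 0.2329] [-0.3 -0.3 -0.8] 0.0733185673825063
[270 149  46  19 118] L 0.047 ang 0.168 org cup [0.5054 0.0907] org stand [0.4904 0.0882]
[271 166  31  13  77] L 0.0313 ang 0.166 org cup [0.4901 0.0892] org stand [0.4752 0.0867]
```

View pics/j6.png

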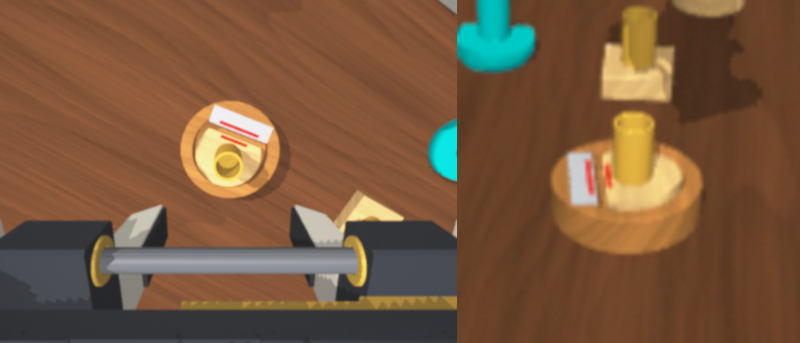

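The cup stands upright in the well, its foot top level with the rim. Its red line, at (233,141) in the joint image, is parallel to the plate's at (238,128), and the gripper is clear. Handing in.

```bash
python3 -c "
from h import *
print(order.close_job(), bot.state()['clock'])"
```

```text
the job is handed in; nothing more can be done
the job is handed in; nothing more can be done
```

I picked up the wooden D-footed cup, turned it about 2.2 rad, lowered it slowly into the well, let go, and handed the job in. The clock read about 12.6 s of the 37 s allowed; no verdict is reported.

- **Position:** the cup's axis is at (0.490, 0.089) and the well's at (0.490, 0.088), about 1 mm apart.
- **Flats:** the cup's flat points at 0.166 rad and the well's at 0.168 rad.
- **Seating:** while lowering, the force changed from -2.6 N to +1.1 N at the expected bottom height. The last picture shows the cup upright, with its foot top at the rim.
- **Robot:** the gripper was clear, about 0.17 m above its release height.
- **Bystanders:** the arm stayed clear of the round cup, square cup and bowl. I did not re-measure their positions at the end.

Two things went wrong along the way. The first move call was refused, apparently because it needs every key in each row, so nothing moved. The carry overshot by about 10 mm, and I corrected it from a close look before lowering.

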